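# Clear the pen and snap the cover onto the housing

### The job

Pick the white pen off the open grey housing and lay it on the note pad. Then press the orange cover down onto the housing until both blue catches snap over its ends and it sits fully home on the rim, and finish still pressing it down firmly with about 10 N, without letting go. Leave the loupe and the side cutters where they are.

Things in the scene. Friction and masses are not known exactly. Their poses are not given: they have to be found in the camera images.
- housing: Open light grey electronics housing, fixed to the bench: 72 mm (x) by 124 mm (y), rim 40 mm high; cavity 64 x 116 mm, in it a green board (parts up to 20 mm above the bench). 18 mm mounting ears, 5 mm high, at the x sides. Origin: centre of the underside; y along the length, z up. Its place and yaw change.
- seat (a point): Centre of the housing's rim plane, 40 mm above the bench; axes as the housing.
- catch_a (a joint): Blue spring catch at the housing's +y end: upright arm 24 mm wide, hinged at 12 mm height, outer face 68 mm from the housing's middle, top 57 mm above the bench. The nose leans in 3 mm over the cover's end, its tip 46 mm above the bench, a ramp above it. Value in rad: 0 at rest (closed), about 0.09 as the cover's end passes; springs back by itself.
- catch_b (a joint): The same blue catch at the housing's -y end, mirrored; the noses of the two catches are 118 mm apart.
- cover: Loose orange cover, 70 g, standing lip down: plate 72 (x) x 124 (y) x 4 mm; under it a lip 14 mm deep, 60 x 112 mm outside, lower edge rounded (2 mm play all round in the housing's cavity); on it a finger rib 22 (x) x 50 (y) x 26 mm high, to be gripped across its 22 mm. Origin: centre of the lip's underside; plate underside at z = 14 mm, rib from 18 to 44 mm. Half a turn makes no difference.
- cover_face (a point): Centre of the cover plate's underside; on point seat when home. Lowered in line with the housing, the lip enters, and the plate's ends meet the catch ramps about 10 mm above home, where the cover rests by itself. It then takes about 12 N in all to push on; some 4 mm above home the catches slip over the ends and the force drops, then rises hard as the plate meets the rim.
- cover_rib (a point): Centre line of the finger rib, 36 mm above the lip's underside (8 mm below the rib's top); axes as the cover.
- pen: Loose white pen with a green cap, 132 mm long (its own y), 16 mm thick, 20 g, lying across the housing's rim roughly along the housing's x, near the middle. Origin: underside.
- pen_mid (a point): Middle of the pen's body, on its axis, the point to grip (16 mm wide); pen's y along its length, z up.
- note_pad: White note pad with a blue bound edge lying on the bench, fixed, 148 mm (x) x 106 mm (y), paper 9 mm high. Origin: centre of the underside. It and the cover lie on opposite sides of the housing, either way round.
- pad_top (a point): Centre of the note pad's top face, 9 mm above the bench.
- loupe: Bystander: loose black-rimmed stand loupe, 43 mm across, 40 mm high, behind the housing on the left. Origin: centre of the underside. Not to be moved.
- side_cutters: Bystander: loose blue-handled side cutters, 52 x 109 x 13 mm, behind the housing on the right. Origin: centre of the underside. Not to be moved.
Things that resemble listed ones, but are neither listed nor needed, are in the scene too. There is more than one size of the housing; the job needs the larger.

How it is judged:
By the outcome, as a careful person would: the job done as asked, in the order asked, and still so for the second after the job is handed in, while the arm keeps its last pose, push and grip.
It also fails if it takes over 58 s, if anything falls off the work surface, if the arm or the gripper's body presses on something with over 40 N, if the wrist force passes 120 N, or if a joint passes its speed limit or range.

### The arm

A 6-joint arm with a two-finger parallel gripper is mounted at the origin on a cart in front of the work surface, level with it; the furniture and walls round the work are solid. World frame = base frame: x ahead of the robot, y to its left, z up, the work surface at z = 0. Lengths are in m, angles in rad, forces in N, time in s.
With the tool pointing down it reaches from about 0.35 to 0.775 m from the base axis. Payload 5.5 kg.
Tool frame: the origin (TCP) lies at the centre of the arm's flange, where the gripper is bolted on; the fingertips stand 173 mm ahead of it and the grasp point (between the pads) lies 155 mm ahead of it; x points along the fingers, y is the direction in which the jaws open and shut, and the axes are right-handed (so a half turn about x gives the same grasp; the last joint's range is limited). The gripper opens to 85 mm and grips with 20 to 120 N. Pads are 22 mm wide; open, the fingers measure 114 mm over their backs; the gripper's body (76 mm by 85 mm) begins 54 mm behind the grasp point. The pads swing forward as they close: fully open they stand 13 mm farther back than shut.
Start: joints at [-0.14, 0.313, 0.046, 1.304, 0, 1.431], TCP at [0.575, -0, 0.405] pointing down, gripper open.
Joint ranges: [-2.76, 2.76], [-0.86, 1.69], [-1.03, 1.26], [-2.2, 2.34], [-1.47, 1.5], [-3.14, 3.14]. Speed limits (rad/s): [2.57, 2.57, 3.14, 3.14, 3.14, 3.14].

### API

Orientations are given as a 3x3 rotation matrix whose columns are the frame's x, y, z axes.
In Python, from station import telemetry, get_image, close_job gives the robot as it stands. The module is installed in compiled form; this text tells all that it offers.
- The arm moves only by the shell command python3 -m jog 'ROWS' [FORCE]. ROWS is JSON, a list that holds one entry, the list of rows, each a list of 7 numbers: the shift along the tool's x, y, z in m, then the turn, a rotation vector about the tool's x, y, z in degrees, then the finger opening in m, from 0 to 0.0854. In form: [[[dx, dy, dz, ax, ay, az, hand], ...]]. A call has 1 to 5 rows; each row is the pose to reach, as a shift and turn from the pose measured when the call began, along the tool's axes at that moment; what a row does not reach only later rows make up. A row lasts 1/10 s, in which the tool goes at most 50 mm and 8.59 degrees, less where a joint would pass 70% of its speed; a pose out of reach is approached as far as the arm can. A call with a gripper value outside its range is refused whole. The fingers move at their own pace and stop on an object; FORCE is the grip in N (left out, the last holds). Time passes only in rows, so rows that repeat a pose let the fingers close. It gives the time, the measured TCP pose, the force and the opening at its end, in the units of the state.
- telemetry.sense(): the state, without advancing time (a new reading comes with each control period).
- get_image(name): name is "scene" or "side" or "wrist"; returns a dict with "pixels" (480x640x3 uint8, blue, green, red), "camera_matrix" (3x3 intrinsics, pixels), "extrinsics" (4x4, takes a point from camera to world coordinates); the wrist camera has in their place "mount" (4x4, takes a point from camera to tool coordinates, whose origin is the TCP and whose axes are the tool frame's). Camera axes: x right, y down, z forward; pixel columns grow to the right and rows downward; lengths in m; the calibration is good to about 2 mm. A picture is of the moment at which its call begins: read the wrist's pose just before it. There is no depth.
- close_job(): hands the job in, once; it reports no verdict.
The state is a dict: "clock": time; "q": joint angles; "qvel": joint speeds; "joint_torque": joint torques, N m; "position": TCP position; "ee_rot": TCP orientation; "ft_force": force on the tool from outside, world axes, zero at the start; "wrist_torque": the same for the moment, N m; "opening": finger opening in m.
Only numpy, scipy, OpenCV 4.12 (cv2) and the standard library are available. Lean on these libraries where they do the work, as an engineer would, in place of code of your own. Each camera call takes 0.05 s, during which the arm holds its last target. There are 200 camera calls.

## Working session

There is one attempt and no reset: what is moved stays moved. The work goes in short steps, Python scripts to look and compute and a shell command to move; the robot and the scene stay as the last step left them, time stands still between calls to the robot, and variables do not carry over. Pictures are saved under pics/ and viewed, about 8 in all and at most 12, crops included, and the job is handed in when it is done.

```bash
mkdir -p pics && python3 - <<'E'
from station import telemetry,get_image
import cv2,numpy as np,pickle
s=telemetry.sense();print({k:np.round(v,3).tolist() for k,v in s.items()})
d={}
for n in("scene","side","wrist"):
    d[n]=get_image(n);cv2.imwrite(f"pics/{n}0.png",d[n]["pixels"])
    print(n,np.round(d[n]["camera_matrix"],1).tolist(),np.round(d[n].get("extrinsics",d[n].get("mount")),3).tolist())
d["s"]=s
pickle.dump(d,open("d0.pkl","wb"))
E
```

```text
{'clock': 0.0, 'q': [-0.14, 0.314, 0.045, 1.304, 0.0, 1.431], 'qvel': [0.0, 0.001, -0.001, -0.0, -0.0, 0.002], 'joint_torque': [-0.003, -48.063, 29.853, 0.02, -0.0, -0.0], 'position': [0.575, 0.0, 0.404], 'ee_rot': [[-0.002, 1.0, -0.0], [0.0, -0.0, -1.0], [-1.0, -0.002, -0.0]], 'ft_force': [-0.041, -0.13, -0.734], 'wrist_torque': [-0.058, 0.007, 0.042], 'opening': 0.085}
scene [[463.1, 0.0, 315.1], [0.0, 463.1, 244.0], [0.0, 0.0, 1.0]] [[0.881, -0.239, 0.408, 0.241], [-0.472, -0.432, 0.768, -0.728], [-0.008, -0.87, -0.494, 0.533], [0.0, 0.0, 0.0, 1.0]]
side [[472.6, 0.0, 316.7], [0.0, 472.6, 240.1], [0.0, 0.0, 1.0]] [[-0.854, -0.289, 0.433, 0.228], [-0.521, 0.471, -0.712, 0.679], [0.002, -0.833, -0.553, 0.577], [0.0, 0.0, 0.0, 1.0]]
wrist [[333.1, 0.0, 319.1], [0.0, 333.1, 234.4], [0.0, 0.0, 1.0]] [[-0.001, -0.31, 0.951, 0.031], [1.0, -0.002, 0.001, 0.002], [0.001, 0.951, 0.31, -0.079], [0.0, 0.0, 0.0, 1.0]]
```

View pics/scene0.png

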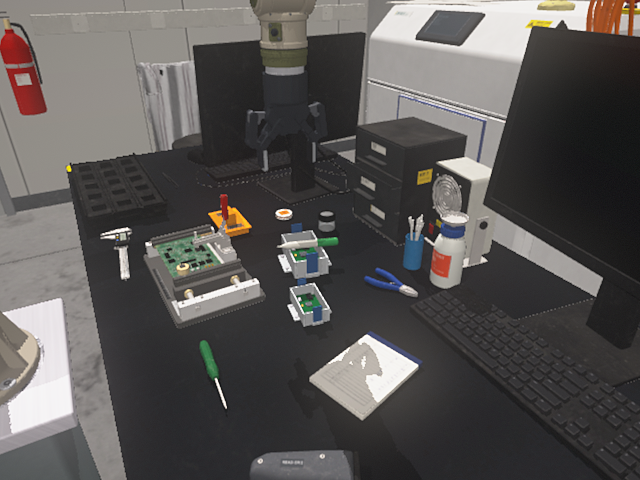

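View pics/side0.png

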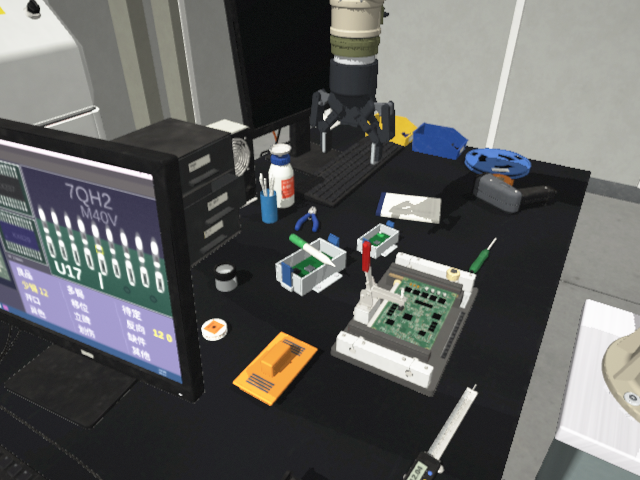

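View pics/wrist0.png

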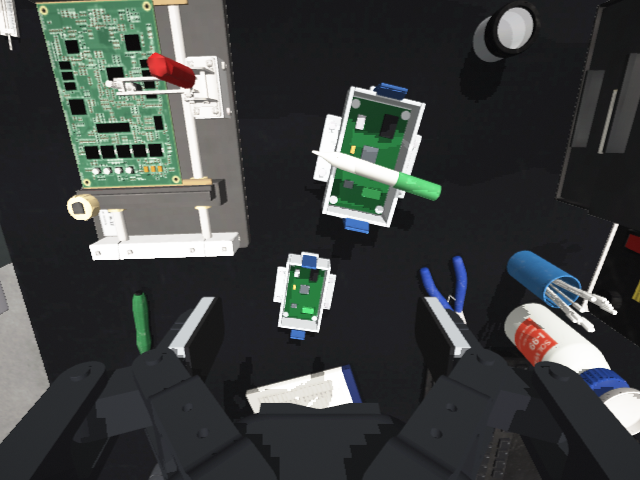

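The scene view shows the cover at (230,220), the pen on the larger housing at (303,250), a smaller lookalike housing at (308,303), the pad at (365,372), the loupe at (327,220) and the cutters at (390,282). The side view shows the cover at (275,368), the large housing at (310,265) and the small one at (378,240). The wrist view shows the large housing at (375,155), the pen from (315,152) to (440,192), and the small housing at (304,292).

There are two candidate housings in the wrist view: (375,155), with the pen across it, and (304,292), about 60% of that size. The first fits, because it is the larger and carries the pen. I'll measure it.

```bash
cat > h.py <<'E'
import numpy as np,cv2,pickle
from station import telemetry,get_image
def cam(im,s=None):
    if "extrinsics" in im: return im["camera_matrix"],np.array(im["extrinsics"])
    T=np.eye(4);T[:3,:3]=s["ee_rot"];T[:3,3]=s["position"];return im["camera_matrix"],T@np.array(im["mount"])
def ray(c,uv):
    K,T=c;d=T[:3,:3]@np.linalg.solve(K,[uv[0],uv[1],1]);return T[:3,3],d/np.linalg.norm(d)
def plane(c,uv,z):
    o,d=ray(c,uv);return o+d*(z-o[2])/d[2]
def tri(*cu):
    A=np.zeros((3,3));b=np.zeros(3);R=[ray(*x) for x in cu]
    for o,d in R:
        P=np.eye(3)-np.outer(d,d);A+=P;b+=P@o
    p=np.linalg.solve(A,b);return p,[np.linalg.norm(np.cross(p-o,d)) for o,d in R]
def proj(c,p):
    K,T=c;q=K@(T[:3,:3].T@(np.array(p)-T[:3,3]));return q[:2]/q[2]
def blobs(px,lo,hi,amin=30):
    m=cv2.inRange(cv2.cvtColor(px,cv2.COLOR_BGR2HSV),np.array(lo),np.array(hi))
    cs,_=cv2.findContours(m,cv2.RETR_EXTERNAL,cv2.CHAIN_APPROX_NONE)
    return sorted([c for c in cs if cv2.contourArea(c)>=amin],key=cv2.contourArea,reverse=True)
def quad(c):
    h=cv2.convexHull(c)
    for e in np.linspace(.01,.2,60):
        a=cv2.approxPolyDP(h,e*cv2.arcLength(h,True),True)
        if len(a)<=4: break
    return a[:,0,:]
E
python3 - <<'E'
from h import *
d=pickle.load(open("d0.pkl","rb"))
C={n:cam(d[n],d["s"]) for n in("scene","side","wrist")}
for n in C:
    px=d[n]["pixels"]
    for nm,lo,hi,am in(("orange",(8,150,120),(22,255,255),150),("blue",(104,120,60),(122,255,255),25),("capgreen",(55,90,60),(75,255,255),60)):
        for c in blobs(px,lo,hi,am)[:7]:
            m=cv2.moments(c);r=cv2.minAreaRect(c)
            print(n,nm,int(m["m00"]),np.round([m["m10"]/m["m00"],m["m01"]/m["m00"]],1),np.round(r[1],0),round(r[2]),quad(c).tolist() if nm=="orange" else "")
# crop confirm
w=cv2.resize(d["wrist"]["pixels"][70:350,250:470],None,fx=2,fy=2,interpolation=cv2.INTER_CUBIC)
s=cv2.resize(d["side"]["pixels"][215:415,220:400],None,fx=2,fy=2,interpolation=cv2.INTER_CUBIC)
o=np.zeros((560,800,3),np.uint8);o[:560,:440]=w;o[:400,440:]=s
cv2.imwrite("pics/crop1.png",o)
# rim corners of big housing (hand, wrist) at z=.04
for uv in((352,88),(424,102),(392,226),(323,214)): print("rim",np.round(plane(C["wrist"],uv,.04),4))
for uv in((315,152),(440,192)): print("pen",np.round(plane(C["wrist"],uv,.048),4))
for uv in((311,379),(374,334),(420,363),(363,414)): print("padsc",np.round(plane(C["scene"],uv,.009),4))
for uv in((288,332),(318,347),(270,403),(234,383)): print("cov",np.round(plane(C["side"],uv,.018),4))
E
```

```text
scene orange 852 [605.1  15.5] [35. 35.] 6 [[624, 0], [617, 34], [587, 30], [591, 0]]
scene orange 477 [236.  222.7] [26. 30.] 6 [[227, 206], [248, 222], [248, 232], [226, 233]]
scene blue 311 [384.1 280.1] [37. 18.] 27 
scene blue 254 [415.9 255. ] [17. 36.] 8 
scene blue 162 [311.4 262.4] [19. 10.] 90 
scene blue 149 [451.1 232.2] [24. 12.] 13 
scene blue 78 [316.9 313.1] [14.  8.] 90 
scene blue 58 [296.3 227.4] [ 8. 10.] 81 
scene blue 37 [301.4 281. ] [6. 8.] 76 
scene capgreen 348 [208.5 359.5] [41. 11.] 70 
scene capgreen 168 [308.3 302.5] [19. 17.] 63 
scene capgreen 136 [327.9 241.3] [ 8. 20.] 90 
scene capgreen 76 [301.9 253.3] [11. 24.] 82 
side orange 3056 [274.5 367.7] [45. 80.] 40 [[317, 349], [271, 405], [233, 383], [281, 331]]
side blue 1359 [497.5 161.9] [66. 27.] 8 
side blue 1347 [437.8 141.1] [54. 30.] 11 
side blue 702 [ 85.9 340.7] [164.   6.] 23 
side blue 168 [307.3 221.8] [24. 18.] 3 
side blue 142 [279.8 159.3] [10. 19.] 86 
side blue 137 [286.5 273.4] [24. 10.] 86 
side blue 85 [333.3 239. ] [13.  8.] 27 
side capgreen 201 [307.7 264.3] [14. 28.] 60 
side c
[... 469 characters left out ...]
57. 61.] 14 
wrist capgreen 1494 [359.6 191.9] [55. 36.] 16 
wrist capgreen 1449 [302.9 293.5] [34. 51.] 9 
wrist capgreen 1353 [99.6 16.9] [ 50. 115.] 90 
wrist capgreen 827 [136.8 163.2] [88. 97.] 81 
wrist capgreen 728 [140.8 322.3] [60. 15.] 83 
wrist capgreen 715 [418.6 186.3] [46. 17.] 18 
rim [0.6071 0.112  0.04  ]
rim [0.6745 0.1    0.04  ]
rim [ 0.6527 -0.0204  0.04  ]
rim [ 0.5807 -0.0075  0.04  ]
pen [0.5729 0.0554 0.048 ]
pen [0.6959 0.0169 0.048 ]
padsc [ 0.4732 -0.2741  0.009 ]
padsc [ 0.6154 -0.2347  0.009 ]
padsc [ 0.6396 -0.3265  0.009 ]
padsc [ 0.5063 -0.3665  0.009 ]
cov [0.5626 0.2193 0.018 ]
cov [0.503  0.2219 0.018 ]
cov [0.5054 0.348  0.018 ]
cov [0.5711 0.3473 0.018 ]
```

View pics/crop1.png

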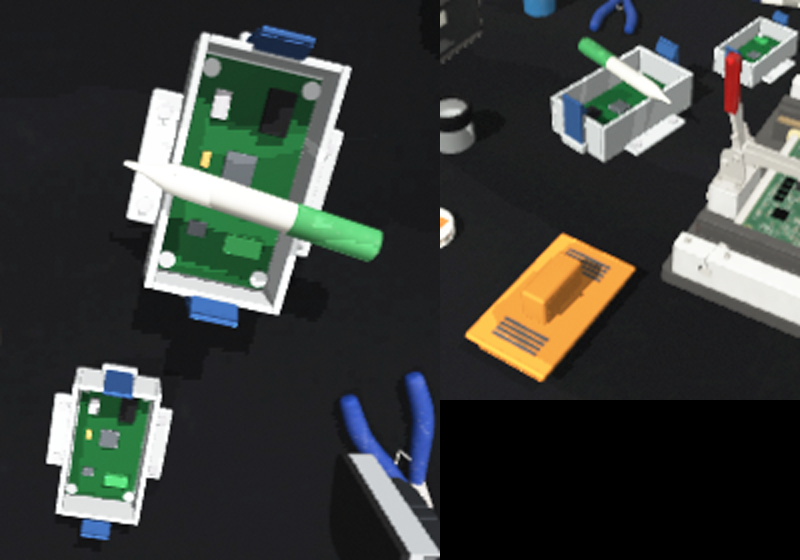

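The crop confirms it: the larger housing carries the pen, and the cover is the only orange plate with a finger rib. Next I check heights from two views.

```bash
python3 - <<'E'
from h import *
d=pickle.load(open("d0.pkl","rb"))
C={n:cam(d[n],d["s"]) for n in("scene","side","wrist")}
W,S,D=C["wrist"],C["scene"],C["side"]
def t(n,*a):
    p,e=tri(*a);print(n,np.round(p,4),"res mm",np.round(np.array(e)*1e3,1));return p
a=t("cap",(W,(418.6,186.3)),(S,(327.9,241.3)),(D,(296.6,240)))
b=t("tip",(W,(315,152)),(S,(279,246)),(D,(334,266)))
q={}
q["++"]=t("rim++",(W,(424,102)),(D,(276.5,263.5)))
q["-+"]=t("rim-+",(W,(352,88)),(D,(301,275)))
q["--"]=t("rim--",(W,(323,214)),(D,(345,247.5)))
u=(a-b)[:2];print("pen ang",np.degrees(np.arctan2(u[1],u[0])))
u/=np.linalg.norm(u);print("mid",b[:2]+.066*u)
h=np.zeros((480,640),np.uint8)
for n,roi in(("scene",(300,325,430,425)),("side",(370,185,450,230))):
    x0,y0,x1,y1=roi;px=d[n]["pixels"][y0:y1,x0:x1]
    m=((px.max(2)>75)).astype(np.uint8)
    c=max(cv2.findContours(m,0,1)[0],key=cv2.contourArea);Q=quad(c)+[x0,y0]
    print(n,Q.tolist());
    for z in(.009,):
        P=np.array([plane(C[n],v,z) for v in Q]);print(np.round(P,4).tolist(),np.round(P.mean(0),4))
E
```

```text
cap [0.673  0.0232 0.05  ] res mm [0.7 2.2 1.5]
tip [0.5711 0.0555 0.0478] res mm [1.8 0.9 2. ]
rim++ [0.6723 0.0991 0.0413] res mm [1.8 1.8]
rim-+ [0.6064 0.1113 0.0478] res mm [0.1 0.1]
rim-- [ 0.5799 -0.0054  0.0497] res mm [0.8 0.8]
pen ang -17.60187309846839
mid [0.63404049 0.03554812]
scene [[371, 331], [422, 362], [361, 420], [309, 377]]
[[0.6153, -0.2257, 0.009], [0.6438, -0.3263, 0.009], [0.4983, -0.3737, 0.009], [0.4724, -0.2691, 0.009]] [ 0.5575 -0.2987  0.009 ]
side [[381, 193], [440, 198], [439, 222], [380, 216]]
[[0.6458, -0.3236, 0.009], [0.5082, -0.3769, 0.009], [0.4714, -0.2638, 0.009], [0.5989, -0.2172, 0.009]] [ 0.5561 -0.2954  0.009 ]
```

```bash
python3 -m jog '[[[0.05,0.03,-0.018,-8.5,0,0,0.04],[0.08,0.059,-0.0355,-17,0,0,0.04],[0.08,0.059,-0.0355,-25.5,0,0,0.04],[0.08,0.059,-0.0355,-34,0,0,0.04],[0.08,0.059,-0.0355,-42,0,0,0.04]]]' 40 && python3 -m jog '[[[0,0,0,-8.5,0,0,0.04],[0,0,0,-17,0,0,0.04],[0,0,0,-25.5,0,0,0.04],[0,0,0,-30.4,0,0,0.04],[0,0,0,-30.4,0,0,0.04]]]' && python3 - <<'E'
from h import *
s=telemetry.sense();im=get_image("wrist");pickle.dump((s,im),open("w1.pkl","wb"))
print(np.round(s["q"],3),np.round(s["position"],4),np.round(s["ee_rot"],4).tolist())
cv2.imwrite("pics/w1.png",im["pixels"])
E
```

```text
clock: 0.65
position: [0.6338, 0.0359, 0.3223]
ee_rot: [[-0.004, 0.739, 0.674], [0.0, 0.674, -0.739], [-1.0, -0.003, -0.003]]
ft_force: [0.3, 0.2, 0.2]
opening: 0.0399
clock: 1.15
position: [0.6336, 0.0359, 0.3218]
ee_rot: [[-0.005, 0.296, 0.955], [0.0, 0.955, -0.296], [-1.0, -0.001, -0.005]]
ft_force: [-0.0, 0.2, 0.4]
opening: 0.0404
[-0.07   0.464  0.065  1.177  0.     0.231] [0.6336 0.0359 0.3218] [[-0.005, 0.296, 0.9552], [0.0004, 0.9552, -0.296], [-1.0, -0.0011, -0.0049]]
```

View pics/w1.png

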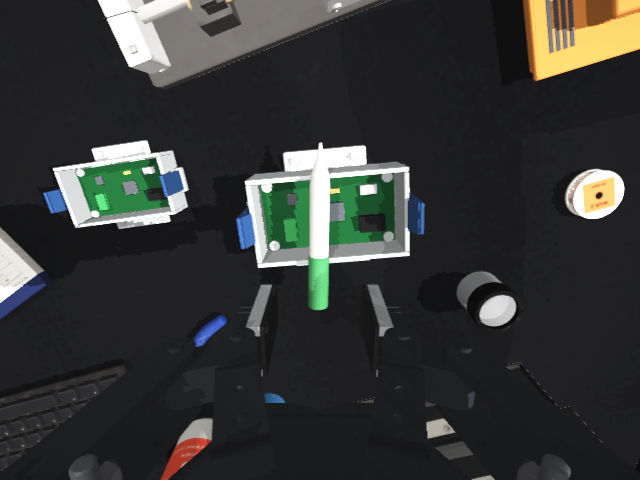

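The wrist view shows the pen vertical, from (320,145) to (318,308), between the fingers. The rim corners are near (247,181), (408,164), (410,256) and (259,266). I compute from this view and triangulate it with the first one.

```bash
python3 - <<'E'
from h import *
d=pickle.load(open("d0.pkl","rb"));s,im=pickle.load(open("w1.pkl","rb"))
W0=cam(d["wrist"],d["s"]);W=cam(im,s)
a=plane(W,(320,145),.048);b=plane(W,(318.5,307),.048);print("pen",a,b,(a+b)/2,np.linalg.norm(a-b),np.degrees(np.arctan2(*(b-a)[[1,0]])))
print("tip tri",tri((W0,(315,152)),(W,(320,145))))
R=[]
for uv0,uv in(((352,88),(408,164)),((424,102),(410,256)),((392,226),(259,266)),((323,214),(247,181))):
    p=plane(W,uv,.04);t,e=tri((W0,uv0),(W,uv));R.append(p);print("rim",np.round(p,4),"tri",np.round(t,4),np.round(np.array(e)*1e3,1))
R=np.array(R);print("c",R.mean(0))
for i,j in((3,0),(2,1)): v=R[j]-R[i];print("yaw",np.degrees(np.arctan2(-v[0],v[1])),np.linalg.norm(v))
for i,j in((0,1),(3,2)): v=R[j]-R[i];print("yaw",np.degrees(np.arctan2(v[1],v[0])),np.linalg.norm(v))
E
```

```text
pen [0.57136539 0.05578234 0.048     ] [0.69454885 0.01625798 0.048     ] [0.63295712 0.03602016 0.048     ] 0.12936901279435536 -17.78923634102441
tip tri (array([0.57228564, 0.05517613, 0.03876817]), [np.float64(0.000678858417071614), np.float64(0.0006788584170716451)])
rim [0.6042 0.114  0.04  ] tri [0.6057 0.1131 0.0393] [1.8 1.8]
rim [0.6764 0.0995 0.04  ] tri [0.6727 0.0989 0.0471] [0.7 0.7]
rim [ 0.6484 -0.0204  0.04  ] tri [ 0.6606 -0.031   0.0054] [0.2 0.2]
rim [ 0.5805 -0.0047  0.04  ] tri [ 0.5806 -0.006   0.0404] [1.3 1.3]
c [0.62735017 0.04711417 0.04      ]
yaw -11.298779406180751 0.12102216996202889
yaw -13.170886026744068 0.12308810860324902
yaw -11.354384368329542 0.07366494926695519
yaw -13.002684071466703 0.06967460465706057
```

```bash
python3 -m jog '[[[0.05,0,0,0,0,0,0.04],[0.09,0,0,0,0,0,0.04],[0.118,0,0,0,0,0,0.04],[0.118,0,0,0,0,0,0.01],[0.118,0,0,0,0,0,0.005]]]' 30 && python3 -m jog '[[[0,0,0,0,0,0,0.005],[0,0,0,0,0,0,0.005],[0,0,0,0,0,0,0.005],[0,0,0,0,0,0,0.005]]]' && python3 -m jog '[[[-0.03,0,0,0,0,0,0.005],[-0.08,0,0,0,0,0,0.005],[-0.1,0,0,0,0,0,0.005]]]'
```

```text
clock: 1.7
position: [0.6331, 0.0359, 0.204]
ee_rot: [[-0.006, 0.299, 0.954], [0.001, 0.954, -0.299], [-1.0, -0.001, -0.006]]
ft_force: [0.7, -0.0, 0.8]
opening: 0.0141
clock: 2.1
position: [0.6334, 0.0359, 0.2051]
ee_rot: [[-0.004, 0.299, 0.954], [0.0, 0.954, -0.299], [-1.0, -0.001, -0.004]]
ft_force: [-0.3, -0.1, -0.1]
opening: 0.0142
clock: 2.4
position: [0.6348, 0.0359, 0.31]
ee_rot: [[0.002, 0.299, 0.954], [-0.0, 0.954, -0.299], [-1.0, 0.001, 0.002]]
ft_force: [1.0, -0.3, 0.4]
opening: 0.0145
```

```bash
python3 -m jog '[[[0,-0.03,0.003,-5,0,0,0.005],[0,-0.07,0.006,-11,0,0,0.005],[0,-0.11,0.009,-17,0,0,0.005],[0,-0.15,0.012,-23,0,0,0.005],[0,-0.19,0.015,-28,0,0,0.005]]]' && python3 -c "
from h import *
s=telemetry.sense();p=s['position'];R=np.array(s['ee_rot']);print(R.T@(np.array([.5575,-.298,p[2]])-p),np.degrees(np.arctan2(R[1,1],R[0,1])))"
```

```text
clock: 2.9
position: [0.5918, -0.1513, 0.3105]
ee_rot: [[0.003, -0.188, 0.982], [-0.0, 0.982, 0.188], [-1.0, -0.001, 0.003]]
ft_force: [0.5, -0.8, -0.4]
opening: 0.0145
[-3.78596214e-05 -1.37687925e-01 -6.12366281e-02] 100.82855024938043
```

```bash
python3 -m jog '[[[0,-0.035,-0.015,-2,0,0,0.005],[0.01,-0.075,-0.033,-4,0,0,0.005],[0.03,-0.11,-0.049,-5,0,0,0.005],[0.06,-0.1375,-0.061,-5,0,0,0.005],[0.10,-0.1375,-0.061,-5,0,0,0.005]]]' && python3 -m jog '[[[0,0,0,0,0,0,0.005]]]' && python3 - <<'E'
from h import *
s=telemetry.sense();a=get_image("scene");b=get_image("side")
C,D=cam(a),cam(b)
for n,c in(("scene",C),("side",D)): print(n,proj(c,s["position"]-[0,0,.155]))
o=np.hstack([cv2.resize(a["pixels"][270:430,280:440],None,fx=2.5,fy=2.5),cv2.resize(b["pixels"][130:290,340:500],None,fx=2.5,fy=2.5)])
cv2.imwrite("pics/pad.png",o)
E
```

```text
clock: 3.4
position: [0.558, -0.3026, 0.2119]
ee_rot: [[0.008, -0.268, 0.963], [-0.005, 0.963, 0.268], [-1.0, -0.007, 0.006]]
ft_force: [-0.3, -0.6, -0.1]
opening: 0.0144
clock: 3.5
position: [0.5551, -0.3019, 0.2064]
ee_rot: [[-0.001, -0.266, 0.964], [0.001, 0.964, 0.266], [-1.0, 0.001, -0.0]]
ft_force: [-0.1, 0.6, -0.2]
opening: 0.0144
scene [367.77343929 350.99524789]
side [413.12356804 190.20798347]
```

View pics/pad.png

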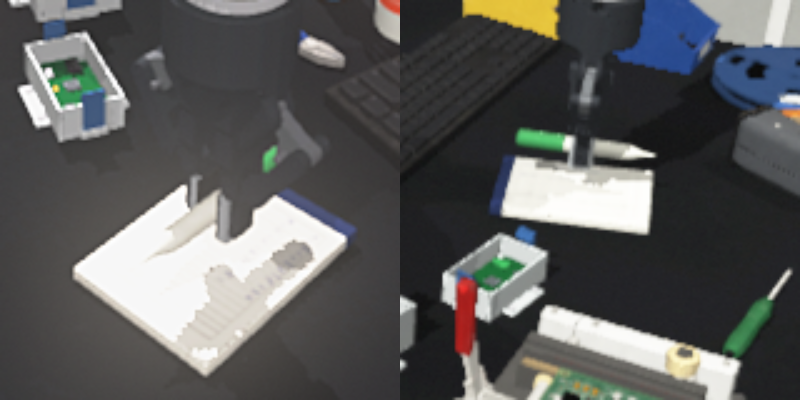

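The pen is held over the pad and in line with its long side (scene crop, about (190,230)). Lowering and releasing it.

```bash
python3 -m jog '[[[0.012,0,0,0,0,0,0.005],[0.024,0,0,0,0,0,0.005],[0.030,0,0,0,0,0,0.005],[0.0315,0,0,0,0,0,0.005],[0.0315,0,0,0,0,0,0.005]]]' && python3 -m jog '[[[0,0,0,0,0,0,0.005],[0.001,0,0,0,0,0,0.016],[0.001,0,0,0,0,0,0.02],[0.001,0,0,0,0,0,0.03],[0.001,0,0,0,0,0,0.03]]]'
```

```text
clock: 4.1
position: [0.5583, -0.3024, 0.1828]
ee_rot: [[0.008, -0.268, 0.963], [-0.005, 0.963, 0.268], [-1.0, -0.007, 0.006]]
ft_force: [-4.1, 2.7, 11.8]
opening: 0.0145
clock: 4.6
position: [0.5587, -0.3027, 0.1822]
ee_rot: [[0.009, -0.268, 0.963], [-0.006, 0.963, 0.268], [-1.0, -0.009, 0.007]]
ft_force: [0.7, -1.7, 3.9]
opening: 0.0302
```

```bash
python3 -m jog '[[[-0.02,0,0,0,0,0,0.03],[-0.06,0,0,0,0,0,0.04],[-0.1,0,0,0,0,0,0.06],[-0.13,0,0,0,0,0,0.06],[-0.13,0,0,0,0,0,0.06]]]' && python3 - <<'E'
from h import *
a=get_image("scene");b=get_image("side")
o=np.hstack([cv2.resize(a["pixels"][270:430,280:440],None,fx=2.5,fy=2.5),cv2.resize(b["pixels"][130:290,340:500],None,fx=2.5,fy=2.5)])
cv2.imwrite("pics/pad2.png",o)
s=telemetry.sense();p=s['position'];R=np.array(s['ee_rot']);print(s["q"],R.T@(np.array([.537,.2,p[2]])-p),np.degrees(np.arctan2(R[1,1],R[0,1])))
E
```

```text
clock: 5.1
position: [0.5586, -0.3024, 0.3168]
ee_rot: [[0.015, -0.268, 0.963], [-0.01, 0.963, 0.269], [-1.0, -0.014, 0.012]]
ft_force: [1.3, -1.1, 0.3]
opening: 0.0602
[-6.22721476e-01  4.59309956e-01  3.35660220e-02  1.13360186e+00
  4.28784687e-04 -8.94427832e-01] [-0.00337172  0.48881538  0.11493056] 105.56590661797888
```

View pics/pad2.png

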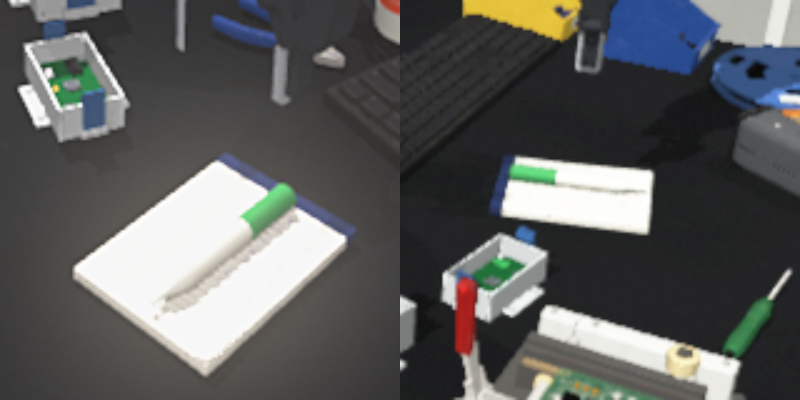

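The pen lies on the pad. Next, the cover.

```bash
python3 -m jog '[[[-0.02,0.045,0.01,8.5,0,0,0.06],[-0.03,0.09,0.02,17,0,0,0.06],[-0.03,0.135,0.03,25.5,0,0,0.06],[-0.03,0.18,0.04,34,0,0,0.06],[-0.03,0.22,0.05,42,0,0,0.06]]]' >/dev/null&& python3 -c "
from h import *
s=telemetry.sense();p=s['position'];R=np.array(s['ee_rot']);print(s['q'],p,R.T@(np.array([.537,.2,.34])-p),np.degrees(np.arctan2(R[1,1],R[0,1])))"
```

```text
[-0.28027477  0.29034538 -0.15019358  1.12382436 -0.00304485  0.18691634] [ 0.54505295 -0.07404786  0.33837388] [-0.00295861  0.24104775 -0.13060227] 63.231005771106695
```

```bash
python3 -m jog '[[[0,0.04,-0.022,8.5,0,0,0.06],[0,0.08,-0.044,17,0,0,0.06],[0,0.12,-0.066,25.5,0,0,0.06],[0,0.16,-0.088,34,0,0,0.06],[0,0.20,-0.11,42,0,0,0.06]]]' >/dev/null&& python3 -c "
from h import *
s=telemetry.sense();p=s['position'];R=np.array(s['ee_rot']);print(s['q'],p,np.round(R,4),R.T@(np.array([.537,.2,.34])-p),np.degrees(np.arctan2(R[1,1],R[0,1])))
from scipy.spatial.transform import Rotation as Q
print(Q.from_matrix(R.T@np.array([[0,1,0],[0,0,-1],[-1,0,0]])).as_rotvec(degrees=True))"
```

```text
[ 0.13138479  0.30826418 -0.13411805  1.1280324  -0.00526914  1.28659827] [0.53615433 0.15087222 0.33490386] [[ 0.0011  0.9149  0.4037]
 [-0.0052  0.4037 -0.9149]
 [-1.     -0.0011  0.0052]] [-0.00534934  0.02060187 -0.04457771] 23.8109213820231
[2.38110301e+01 3.04877309e-01 1.24831827e-03]
```

```bash
python3 -m jog '[[[0,0.01,-0.02,8.5,0,0,0.06],[-0.005,0.0206,-0.0446,17,0.3,0,0.06],[-0.005,0.0206,-0.0446,23.8,0.3,0,0.06],[-0.005,0.0206,-0.0446,23.8,0.3,0,0.06],[-0.005,0.0206,-0.0446,23.8,0.3,0,0.06]]]' && python3 - <<'E'
from h import *
s=telemetry.sense();im=get_image("wrist");pickle.dump((s,im),open("w2.pkl","wb"))
cv2.imwrite("pics/w2.png",im["pixels"])
E
```

```text
clock: 6.7
position: [0.5364, 0.1998, 0.3379]
ee_rot: [[-0.003, 1.0, 0.003], [-0.001, 0.003, -1.0], [-1.0, -0.003, 0.001]]
ft_force: [-0.1, 0.8, -0.7]
opening: 0.0599
```

View pics/w2.png

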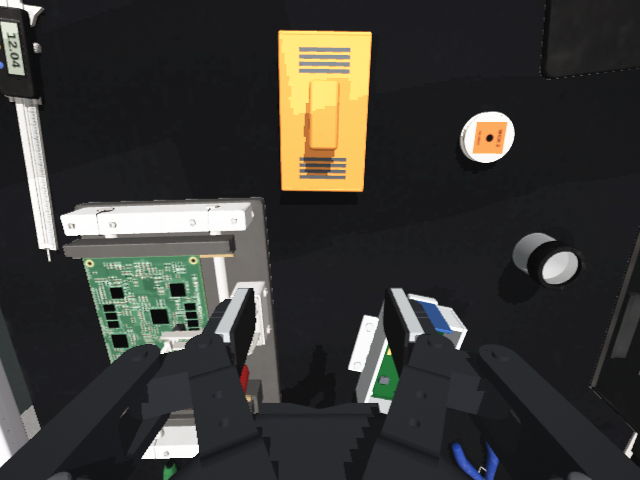

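The wrist view shows the cover plate with corners (279,31), (371,32), (363,191) and (282,190), and the rib top from (310,81) to (337,149).

```bash
python3 - <<'E'
from h import *
d=pickle.load(open("d0.pkl","rb"));s,im=pickle.load(open("w2.pkl","rb"))
W=cam(im,s);D=cam(d["side"])
c=[c for c in blobs(im["pixels"],(8,120,100),(25,255,255),150)][0];Q=quad(c);print(Q.tolist())
P=np.array([plane(W,q,.018) for q in Q]);print(np.round(P,4).tolist(),"c",P.mean(0))
r=cv2.minAreaRect(P[:,:2].astype(np.float32)*1000);print(r)
QS=quad(blobs(d["side"]["pixels"],(8,120,100),(25,255,255),150)[0])
for q in Q:
    p=plane(W,q,.018); v=min(QS,key=lambda v:np.linalg.norm(proj(D,p)-v)); print("tri",*[np.round(x,4) for x in tri((W,q),(D,v))])
R=np.array([plane(W,q,.044) for q in((311,81),(338,81),(336,149),(309,149))]);print("rib",np.round(R,4).tolist(),R.mean(0))
# rib top in side: print hue/val for rib centre via triangulation of top corner
p=R.mean(0);print("side proj of rib c",proj(D,p))
# other wrist view: housing catches blue
p=s["position"];E=s["ee_rot"];print(p,np.round(E,4).tolist())
cv2.imwrite("pics/r.png",cv2.resize(d["side"]["pixels"][320:410,225:325],None,fx=6,fy=6,interpolation=2))
E
```

```text
[[370, 31], [362, 191], [282, 190], [278, 31]]
[[0.5762, 0.3471, 0.018], [0.5753, 0.2243, 0.018], [0.5053, 0.225, 0.018], [0.5062, 0.347, 0.018]] c [0.54076922 0.285857   0.018     ]
((540.7611694335938, 285.9652404785156), (122.82064819335938, 70.0195541381836), 89.56780242919922)
tri [0.576  0.3474 0.0152] [0.0007 0.0007]
tri [0.5747 0.2237 0.0177] [0.0009 0.0009]
tri [0.5045 0.2241 0.0165] [0.0009 0.0009]
tri [0.5051 0.3477 0.0133] [0.0008 0.0008]
rib [[0.5318, 0.3093, 0.044], [0.5513, 0.3093, 0.044], [0.5507, 0.2616, 0.044], [0.53, 0.2616, 0.044]] [0.54094129 0.28545256 0.044     ]
side proj of rib c [274.52027936 351.68217122]
[0.53640275 0.19984506 0.33786389] [[-0.0034, 1.0, 0.0031], [-0.0009, 0.0031, -1.0], [-1.0, -0.0034, 0.0009]]
```

View pics/r.png

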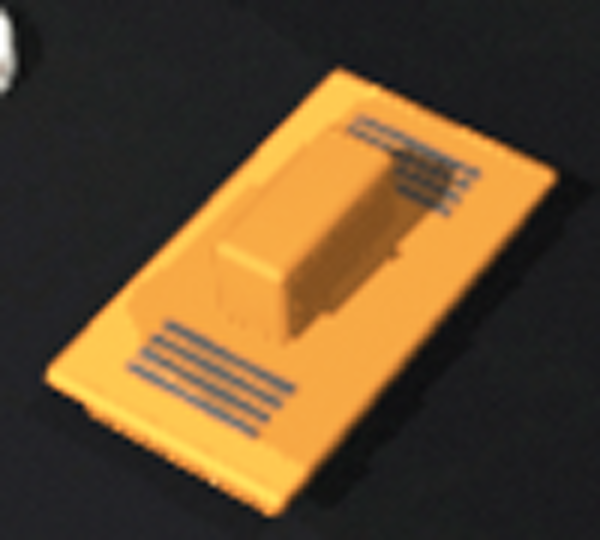

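The rib is 26 mm above the plate, and the measured cover centre is (0.541, 0.2855) with yaw about -0.4°. The sizes match. Going to the grasp.

```bash
python3 -m jog '[[[0.03,0.002,-0.04,0,0,0,0.06],[0.06,0.0046,-0.0857,0.5,0,0,0.06],[0.08,0.0046,-0.0857,0.5,0,0,0.06],[0.08,0.0046,-0.0857,0.5,0,0,0.06]]]' && python3 -c "
from h import *
s=telemetry.sense();p=s['position'];R=np.array(s['ee_rot']);print(R.T@(np.array([.541,.2855,.196])-p))
from scipy.spatial.transform import Rotation as Q
print(Q.from_matrix(R.T@Q.from_euler('z',-.4,degrees=True).as_matrix()@np.array([[0,1,0],[0,0,-1],[-1,0,0]])).as_rotvec(degrees=True))"
```

```text
clock: 7.15
position: [0.5392, 0.2851, 0.254]
ee_rot: [[-0.01, 1.0, -0.004], [-0.003, -0.004, -1.0], [-1.0, -0.01, 0.004]]
ft_force: [-0.2, -0.7, -1.2]
opening: 0.0603
[ 0.05794309  0.00241195 -0.00061178]
[0.16740738 0.20190039 0.56176773]
```

```bash
python3 -m jog '[[[0.03,0.0024,-0.0006,0.2,0.2,0.6,0.06],[0.05,0.0024,-0.0006,0.2,0.2,0.6,0.06],[0.058,0.0024,-0.0006,0.2,0.2,0.6,0.05],[0.058,0.0024,-0.0006,0.2,0.2,0.6,0.015],[0.058,0.0024,-0.0006,0.2,0.2,0.6,0.015]]]' 90 && python3 -m jog '[[[0,0,0,0,0,0,0.015],[0,0,0,0,0,0,0.015],[0,0,0,0,0,0,0.015]]]'
```

```text
clock: 7.65
position: [0.5417, 0.285, 0.1974]
ee_rot: [[0.002, 1.0, -0.008], [0.001, -0.008, -1.0], [-1.0, 0.002, -0.001]]
ft_force: [0.3, -0.3, 1.8]
opening: 0.0218
clock: 7.95
position: [0.542, 0.2851, 0.1982]
ee_rot: [[0.003, 1.0, -0.008], [0.001, -0.008, -1.0], [-1.0, 0.003, -0.001]]
ft_force: [-0.7, -0.4, 0.0]
opening: 0.02
```

The rib is gripped (opening 20 mm). I measure the housing more finely from the two stored wrist views, rectified onto the rim plane, while lifting the cover.

```bash
python3 -m jog '[[[-0.03,0,0,0,0,0,0.015],[-0.07,0,0,0,0,0,0.015],[-0.1,0,0,0,0,0,0.015],[-0.1,0,0,0,0,0,0.015]]]' && python3 - <<'E'
from h import *
d=pickle.load(open("d0.pkl","rb"));s,im=pickle.load(open("w1.pkl","rb"))
x0,y1,k=.563,.127,3000
def rect(c,px,z=.04):
    g=[(x0,y1),(x0+.13,y1),(x0+.13,y1-.16),(x0,y1-.16)]
    H=cv2.getPerspectiveTransform(np.float32([proj(c,(*p,z)) for p in g]),np.float32([((p[0]-x0)*k,(y1-p[1])*k) for p in g]))
    return cv2.warpPerspective(px,H,(390,480),flags=2)
o=[]
for c,px in((cam(d["wrist"],d["s"]),d["wrist"]["pixels"]),(cam(im,s),im["pixels"])):
    r=rect(c,px);a=np.radians(-11.7);R=np.array([[np.cos(a),-np.sin(a)],[np.sin(a),np.cos(a)]])
    q=np.array([R@(sx*.036,sy*.062)+(.628,.0465) for sx,sy in((1,1),(1,-1),(-1,-1),(-1,1))])
    cv2.polylines(r,[np.int32(np.c_[(q[:,0]-x0)*k,(y1-q[:,1])*k])],True,(0,0,255),1);o.append(r)
cv2.imwrite("pics/rect.png",np.hstack(o))
E
```

```text
clock: 8.35
position: [0.5432, 0.2858, 0.3037]
ee_rot: [[0.012, 1.0, -0.008], [0.004, -0.008, -1.0], [-1.0, 0.012, -0.004]]
ft_force: [0.2, -0.3, 0.3]
opening: 0.0204
```

View pics/rect.png

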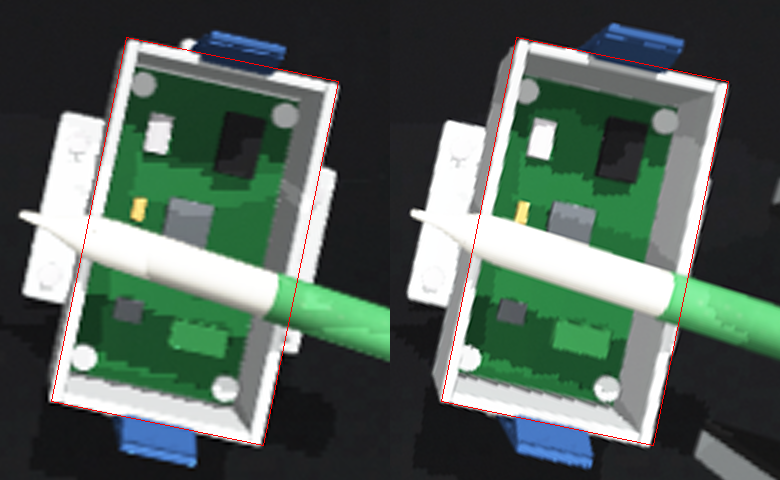

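The outline at (0.628, 0.0465) with yaw -11.7° fits the rim in both rectified views to about 0.5 mm. Carrying the cover over the housing.

```bash
cat > go.py <<'E'
import sys
from h import *
from scipy.spatial.transform import Rotation as Q
x,y,z,yaw=map(float,sys.argv[1:5])
s=telemetry.sense();p=s['position'];R=np.array(s['ee_rot'])
print("pos",np.round(p,4),"F",np.round(s["ft_force"],1),"M",np.round(s["wrist_torque"],2),"shift",np.round(R.T@(np.array([x,y,z])-p),4),"rot",np.round(Q.from_matrix(R.T@Q.from_euler('z',yaw,degrees=True).as_matrix()@np.array([[0,1,0],[0,0,-1],[-1,0,0]])).as_rotvec(degrees=True),2))
E
python3 -m jog '[[[0,0.03,0.04,2,0,0,0.015],[0,0.06,0.085,4,0,0,0.015],[0,0.075,0.13,6,0,0,0.015],[0,0.085,0.175,8,0,0,0.015],[0,0.085,0.215,10,0,0,0.015]]]' >/dev/null&& python3 go.py .628 .046 .30 -11.7
```

```text
pos [0.6275 0.0676 0.3027] F [ 0.2  0.3 -1.1] M [-0.03  0.01 -0.03] shift [0.0027 0.0045 0.0212] rot [ 1.12 -0.35 -0.64]
```

```bash
python3 -m jog '[[[0.003,0.0045,0.0212,1.1,-0.35,-0.6,0.015],[0.003,0.0045,0.0212,1.1,-0.35,-0.6,0.015],[0.02,0.0045,0.0212,1.1,-0.35,-0.6,0.015],[0.035,0.0045,0.0212,1.1,-0.35,-0.6,0.015],[0.035,0.0045,0.0212,1.1,-0.35,-0.6,0.015]]]' >/dev/null&& python3 go.py .628 .046 .25 -11.7 && python3 - <<'E'
from h import *
a=get_image("scene");b=get_image("side");w=get_image("wrist")
f=lambda p,x0,y0,x1,y1:cv2.resize(p["pixels"][y0:y1,x0:x1],(400,300),interpolation=2)
o=np.vstack([np.hstack([f(a,253,190,353,265+25),f(b,255,205,375,295)]),np.hstack([cv2.resize(w["pixels"],(400,300)),np.zeros((300,400,3),np.uint8)])])
cv2.imwrite("pics/over.png",o)
E
```

```text
pos [0.6271 0.0469 0.2648] F [-0.3  0.7 -1. ] M [-0.02  0.04  0.01] shift [0.0148 0.0011 0.0007] rot [0.07 0.03 0.26]
```

View pics/over.png

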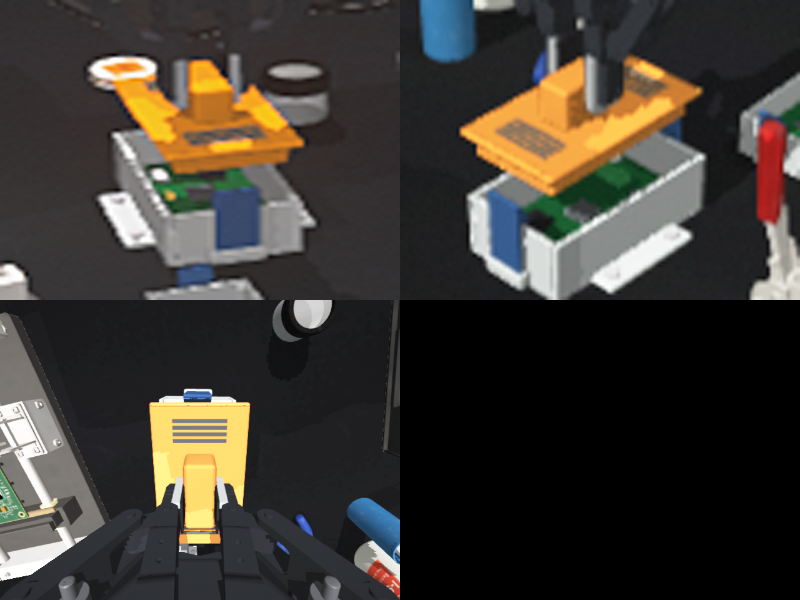

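The cover hangs centred and in line above the housing in all three views. Lowering it in steps while watching the force.

```bash
python3 -m jog '[[[0.01,0.0011,0.0007,0,0,0.2,0.015],[0.02,0.0011,0.0007,0,0,0.2,0.015],[0.022,0.0011,0.0007,0,0,0.2,0.015],[0.022,0.0011,0.0007,0,0,0.2,0.015]]]' >/dev/null&& python3 go.py .628 .046 .235 -11.7
```

```text
pos [0.629  0.0459 0.245 ] F [-1.1 -0.8 -0.8] M [-0.06  0.04 -0.02] shift [ 0.01   -0.001   0.0001] rot [ 0.08  0.   -0.14]
```

```bash
python3 -m jog '[[[0.003,0,0,0,0,0,0.015],[0.005,0,0,0,0,0,0.015],[0.007,0,0,0,0,0,0.015],[0.007,0,0,0,0,0,0.015]]]' >/dev/null&& python3 go.py .628 .046 .235 -11.7
```

```text
pos [0.629  0.0458 0.2379] F [ 0.2  0.3 -1.1] M [-0.05  0.03  0.03] shift [ 0.0029 -0.001   0.    ] rot [ 0.07  0.02 -0.14]
```

```bash
python3 -m jog '[[[0.001,-0.001,0,0,0,-0.1,0.015],[0.002,-0.001,0,0,0,-0.1,0.015],[0.003,-0.001,0,0,0,-0.1,0.015],[0.003,-0.001,0,0,0,-0.1,0.015]]]' >/dev/null&& python3 go.py .628 .046 .235 -11.7; python3 -m jog '[[[0.002,0,0,0,0,0,0.015],[0.003,0,0,0,0,0,0.015],[0.004,0,0,0,0,0,0.015]]]' >/dev/null&& python3 go.py .628 .046 .23 -11.7
```

```text
pos [0.6283 0.0459 0.2373] F [-3.7 -0.6 10.4] M [-0.25  0.55 -0.02] shift [ 0.0023 -0.0003  0.    ] rot [ 0.07  0.02 -0.2 ]
pos [0.628 0.046 0.237] F [-10.1   0.3  26.6] M [-0.14  1.86 -0.01] shift [ 0.007 -0.     0.   ] rot [ 0.07  0.02 -0.31]
```

Contact at lip height, with Fx about -10 N: the lip rides on the +x wall. I back off, shift 2 mm towards -x and try again.

```bash
python3 -m jog '[[[-0.006,0,0,0,0,-0.2,0.015],[-0.006,-0.002,0,0,0,-0.3,0.015],[-0.006,-0.002,0,0,0,-0.3,0.015]]]' >/dev/null&& python3 go.py .628 .046 .235 -11.7; python3 -m jog '[[[0.003,0,0,0,0,0,0.015],[0.005,0,0,0,0,0,0.015],[0.007,0,0,0,0,0,0.015],[0.007,0,0,0,0,0,0.015]]]' >/dev/null&& python3 go.py .628 .046 .23 -11.7
```

```text
pos [0.6258 0.0466 0.2429] F [-0.4  0.2 -1. ] M [-0.02 -0.02 -0.01] shift [0.0079 0.0022 0.0001] rot [ 0.08  0.01 -0.01]
pos [0.6258 0.0461 0.2353] F [-0.2 -2.1 -0.1] M [-0.54  0.09  0.01] shift [ 0.0053  0.0022 -0.0003] rot [0.05 0.07 0.03]
```

```bash
python3 -m jog '[[[0.001,0,0.0008,0,0,0,0.015],[0.003,0,0.0008,0,0,0,0.015],[0.003,0,0.0008,0,0,0,0.015]]]' >/dev/null&& python3 go.py .626 .0455 .23 -11.7; python3 -m jog '[[[0.002,0,0,0,0,0,0.015],[0.003,0,0,0,0,0,0.015],[0.003,0,0,0,0,0,0.015]]]' >/dev/null&& python3 go.py .626 .0455 .23 -11.7
```

```text
pos [0.626  0.0454 0.2327] F [ 0.8 -1.   1.5] M [-0.08 -0.12 -0.06] shift [ 0.0027 -0.     -0.0001] rot [ 0.05  0.03 -0.05]
pos [0.6262 0.0456 0.2308] F [-2.4 -0.3  7.6] M [-0.1   0.32 -0.13] shift [ 0.0008 -0.0002  0.0001] rot [ 0.05 -0.   -0.13]
```

```bash
for i in 1 ; do python3 -m jog '[[[0.001,0,0,0,0,0,0.015],[0.002,0,0,0,0,0,0.015],[0.003,0,0,0,0,0,0.015]]]' 110 >/dev/null&& python3 go.py .626 .0455 .22 -11.7;  python3 -m jog '[[[0.001,0,0,0,0,0,0.015],[0.002,0,0,0,0,0,0.015],[0.003,0,0,0,0,0,0.015]]]' >/dev/null&& python3 go.py .626 .0455 .22 -11.7; done
```

```text
pos [0.6262 0.0457 0.2294] F [-2.2 -1.4  8.1] M [-0.15  0.65 -0.22] shift [ 0.0094 -0.0001  0.0003] rot [ 0.04 -0.03 -0.19]
pos [0.6259 0.0458 0.2258] F [ 0.6 -1.7 -5.2] M [-0.27 -0.05 -0.01] shift [0.0058 0.0001 0.0003] rot [ 0.05 -0.01 -0.15]
```

The force rose to about 8 N and then dropped at 0.2258, so the catches seem to be slipping over. I keep on to the hard stop.

```bash
python3 -m jog '[[[0.001,0,0,0,0,0,0.015],[0.0015,0,0,0,0,0,0.015],[0.002,0,0,0,0,0,0.015]]]' >/dev/null&& python3 go.py .626 .0455 .22 -11.7;  python3 -m jog '[[[0.0007,0,0,0,0,0,0.015],[0.0015,0,0,0,0,0,0.015],[0.0015,0,0,0,0,0,0.015]]]' >/dev/null&& python3 go.py .626 .0455 .22 -11.7
```

```text
pos [0.6257 0.0462 0.2242] F [-3.3  0.5  7.5] M [ 0.59  0.81 -0.18] shift [0.0042 0.0004 0.0006] rot [ 0.06 -0.09 -0.11]
pos [0.6256 0.0461 0.224 ] F [-3.8 -1.9 10.2] M [ 0.28  1.01 -0.14] shift [0.004  0.0005 0.0005] rot [ 0.04 -0.1  -0.14]
```

```bash
python3 -m jog '[[[0.001,0,0,0,0,0,0.015],[0.002,0,0,0,0,0,0.015],[0.002,0,0,0,0,0,0.015]]]' >/dev/null&& python3 go.py .626 .0455 .22 -11.7;  python3 -m jog '[[[0.001,0,0,0,0,0,0.015],[0.002,0,0,0,0,0,0.015],[0.002,0,0,0,0,0,0.015]]]' >/dev/null&& python3 go.py .626 .0455 .22 -11.7
```

```text
pos [0.6255 0.0461 0.2241] F [-4.5 -1.8 14.1] M [ 0.33  1.43 -0.17] shift [0.0041 0.0006 0.0005] rot [ 0.03 -0.12 -0.19]
pos [0.6253 0.0461 0.224 ] F [-5.2 -1.6 14.1] M [ 0.33  1.34 -0.1 ] shift [0.004  0.0008 0.0004] rot [ 0.01 -0.14 -0.23]
```

```bash
python3 -m jog '[[[0.002,0,0,0,0,0,0.015],[0.0035,0,0,0,0,0,0.015],[0.0045,0,0,0,0,0,0.015],[0.0045,0,0,0,0,0,0.015]]]' >/dev/null&& python3 go.py .626 .0455 .22 -11.7; python3 - <<'E'
from h import *
a=get_image("scene");b=get_image("side")
pickle.dump((a,b),open("f.pkl","wb"))
f=lambda p,x0,y0,x1,y1:cv2.resize(p["pixels"][y0:y1,x0:x1],(400,400),interpolation=2)
C,D=cam(a),cam(b)
cy,sy=np.cos(np.radians(-11.7)),np.sin(np.radians(-11.7))
out=[]
for p,c,(x0,y0) in((a,C,(263,210)),(b,D,(265,210))):
    i=f(p,x0,y0,x0+80,y0+80)
    for z,col in((.040,(0,255,0)),(.044,(255,0,255))):   # expected plate bottom/top corners when home
        q=[proj(c,(.627+cy*u-sy*v,.046+sy*u+cy*v,z)) for u,v in((.036,.062),(.036,-.062),(-.036,-.062),(-.036,.062))]
        for w in q: cv2.circle(i,tuple(np.int32((w-[x0,y0])*5)),2,col,-1)
    out.append(i)
cv2.imwrite("pics/fin.png",np.hstack(out))
E
```

```text
pos [0.625  0.0461 0.224 ] F [-11.2  -1.3  28. ] M [ 0.38  2.64 -0.11] shift [0.004  0.0011 0.0003] rot [ 0.   -0.17 -0.35]
```

View pics/fin.png

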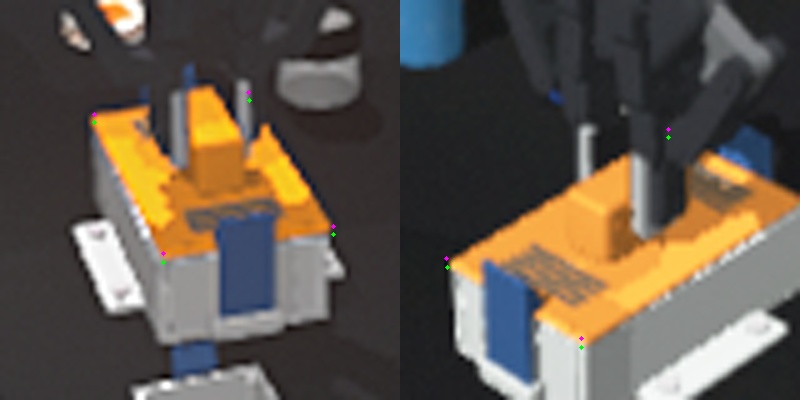

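The last view shows the plate flush on the rim at the visible corners, on the expected-home markers, with both blue catches upright over its ends: scene (247,265), and side (510,320) and (750,155). Settling at about 10 N.

```bash
python3 -m jog '[[[0.0012,0.0005,0,0,-0.15,-0.3,0.015],[0.0012,0.0005,0,0,-0.15,-0.3,0.015],[0.0012,0.0005,0,0,-0.15,-0.3,0.015],[0.0012,0.0005,0,0,-0.15,-0.3,0.015]]]' && python3 go.py .626 .0455 .22 -11.7; python3 -m jog '[[[0.0014,0,0,0,0,0,0.015],[0.0014,0,0,0,0,0,0.015],[0.0014,0,0,0,0,0,0.015],[0.0014,0,0,0,0,0,0.015]]]' && python3 go.py .626 .0455 .22 -11.7
```

```text
clock: 15.0
position: [0.6256, 0.0461, 0.2241]
ee_rot: [[0.002, 0.979, -0.202], [0.001, -0.202, -0.979], [-1.0, 0.002, -0.001]]
ft_force: [-3.5, 0.1, 10.7]
opening: 0.0197
pos [0.6256 0.0461 0.2241] F [-3.5  0.1 10.7] M [ 0.55  0.91 -0.  ] shift [0.0041 0.0005 0.0005] rot [ 0.02 -0.07 -0.11]
clock: 15.4
position: [0.6255, 0.0461, 0.224]
ee_rot: [[0.003, 0.979, -0.202], [0.001, -0.202, -0.979], [-1.0, 0.002, -0.001]]
ft_force: [-5.0, -1.1, 14.0]
opening: 0.0198
pos [0.6255 0.0461 0.224 ] F [-5.  -1.1 14. ] M [ 0.36  1.17 -0.02] shift [0.004  0.0006 0.0005] rot [ 0.02 -0.08 -0.14]
```

```bash
python3 -m jog '[[[0.001,0.0003,0,0,-0.1,-0.1,0.015],[0.001,0.0003,0,0,-0.1,-0.1,0.015],[0.001,0.0003,0,0,-0.1,-0.1,0.015],[0.001,0.0003,0,0,-0.1,-0.1,0.015],[0.001,0.0003,0,0,-0.1,-0.1,0.015]]]' >/dev/null && python3 - <<'E'
from h import *
for i in range(12):
    s=telemetry.sense();print(round(float(s["clock"]),2),np.round(s["ft_force"],1),round(float(s["position"][2]),4));im=get_image("scene")
# pen still on pad, bystanders unmoved vs start
d=pickle.load(open("d0.pkl","rb"));a=d["scene"]["pixels"].astype(int);b=im["pixels"].astype(int)
for n,(x0,y0,x1,y1) in{"loupe":(318,207,338,222),"cutters":(362,265,420,300)}.items(): print(n,np.abs(a-b)[y0:y1,x0:x1].mean())
for c in blobs(im["pixels"],(55,90,60),(75,255,255),40): 
    x,y=cv2.minAreaRect(c)[0]
    if 300<x<430 and 320<y<420: print("cap",x,y,plane(cam(im),(x,y),.017))
E
```

```text
15.9 [-4.8 -0.7 10.2] 0.224
15.95 [-3.7 -0.2 10.5] 0.2241
16.0 [-4.1 -0.1 10.7] 0.224
16.05 [-3.8 -0.5 10.6] 0.2241
16.1 [-3.2  0.5 10.7] 0.224
16.15 [-3.9 -0.3 10.3] 0.224
16.2 [-4.8 -0.6 11. ] 0.2241
16.25 [-3.3 -0.3 10.6] 0.224
16.3 [-5.  -0.3 10.3] 0.2241
16.35 [-4.4 -0.9 11.3] 0.2241
16.4 [-4.1 -0.4  9.8] 0.2241
16.45 [-4.3  0.7 11.5] 0.224
loupe 17.124444444444446
cutters 2.6060755336617407
cap 387.7294616699219 352.47540283203125 [ 0.60356421 -0.28957061  0.017     ]
```

```bash
python3 - <<'E'
from h import *
d=pickle.load(open("d0.pkl","rb"));b=get_image("side")["pixels"];a=d["side"]["pixels"]
r=cv2.matchTemplate(b[250:310,195:260],a[262:294,212:240],cv2.TM_CCOEFF_NORMED);print("loupe",cv2.minMaxLoc(r)[1],cv2.minMaxLoc(r)[3],"expect (17,12)")
s=telemetry.sense();print(s["clock"],np.round(s["ft_force"],1),s["opening"])
from station import close_job
if cv2.minMaxLoc(r)[3]==(17,12): close_job();print("closed")
E
```

```text
loupe 0.9995519518852234 (17, 12) expect (17,12)
16.55 [-3.5 -0.  10.6] 0.01961096379674457
the job is handed in; nothing more can be done
closed
```

The job is done and handed in at about 16.6 s. The white pen lies on the note pad, and the cover is snapped home on the larger housing, still gripped and pressed down.

**Last checks that agreed**
- **Cover:** the push reached about 8 N, then the force dropped as the catches slipped over. It then met a hard stop with the TCP at 0.224 m, where home was expected, and did not move further under 28 N. The last picture shows the plate flush on the rim at the visible corners, with both catches upright over its ends.
- **Final push:** it held at 10–11.5 N downward over the last 0.6 s.
- **Pen:** the cap was measured well inside the pad's outline.
- **Loupe and cutters:** the loupe matched its starting image in the side view with no shift, and the cutters' region in the scene view was almost unchanged.

**What disagreed**
- **First insertion:** the lip caught on the rim with 26 N. I backed off and shifted about 2 mm towards -x, so the housing measurement was about that far out.
- **Pen release:** the fingertips touched the pad first, so the pen dropped a few millimetres when released.
- **Loupe in the scene view:** the pixels there differed from the start, which I put down to the gripper or its shadow; the side view showed the loupe unmoved.
- **Sideways force:** about 4 N of side force along -x remained during the final push.

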